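Index the parts carousel and set its brake

TASK

Push the spokes of the parts carousel round with a fingertip until the red cup stands squarely in front of the yellow arrow. Then, with the cup there, push the orange brake lever inward to its stop, so that it lies fully home. Do not lift the turntable off its spindle, do not set the brake before the cup is in place, and leave the bottle, jar and lens ring where they are.

Things in the scene. Friction and masses are not known exactly. Their poses are not given: they have to be found in the camera images.
- axis (a point): Top centre of the dark hub (radius 30 mm), on the vertical turning axis, 76 mm above the work surface. Four spokes leave the hub at 90 degrees to each other: bars 12 mm wide, 44 to 70 mm high, bare from 30 to 96 mm from the axis, each with an open cup on its outer end. Below them turns a white disc of radius 150 mm, its top face 32 mm high, so 12 mm of air lies under a spoke.
- red_cup (a point): Centre of the red cup's mouth, 72 mm above the work surface, 120 mm from the axis; it travels round with the carousel. Cups have radius 24 mm. The red cup sits on a red spoke that runs straight from hub to cup; the other three cups are black, on bare metal spokes.
- arrow_spot (a point): Point on the circle of cup centres straight in front of the yellow arrow, 72 mm above the work surface: where the red cup's centre has to come. The arrow is a fixed yellow post 30 mm wide, its top 70 mm high, 174 mm from the axis, with a point towards the hub, just outside the disc, on its near or right side as seen by the robot.
- carousel (a joint): Turning angle of the carousel, rad, growing anticlockwise seen from above. It turns either way without end stops, about 1.3 N at mid-spoke keeps it moving, and it stays where it is left. It only sits on its spindle and could be lifted off.
- carousel_lift (a joint): How far the turntable is raised off its spindle, m; 0 when seated.
- brake (a joint): Angle of the orange brake lever, rad: from 0 (swung right out, away from the carousel) to 0.9 (fully home against its stop). It grows as the lever turns anticlockwise seen from above, about its vertical pivot. It stays where it is left; about 1 N at the tip moves it. It does not move the carousel.
- brake_pivot (a point): On the lever's vertical pivot axis, at its top, 74 mm above the work surface; 187 mm from the carousel's axis, on its left as seen by the robot.
- brake_tip (a point): Top centre of the upright round knob (radius 11 mm, 46 to 74 mm high) at the lever's free end, 110 mm from the pivot. The lever between is an orange bar 14 mm wide, 48 to 70 mm high, over the base plate or the bare work surface. Home, it is at right angles to the line from its pivot to the carousel's axis, tip to the robot's side.
- base: The fixed grey base plate, 370 x 420 mm, 12 mm thick; origin on the work surface under the carousel's axis; its y axis points at the brake pivot.
- bottle: Loose clear bottle with white cap, radius 26 mm, 140 mm tall, origin at its underside. Bystander.
- jar: Loose black jar with orange cap, radius 26 mm, 60 mm tall, origin at its underside. Bystander.
- lens_ring: Loose black ring standing on the base plate's far corner beside the disc, outer radius 22 mm, 25 mm tall, origin at its underside. Bystander.

How it is judged (in metres and radians):
On the way, in this order (a step that is already met when the one before it is completed fails the run):
1. the red cup is at rest in front of the arrow, within 12 mm, with the brake still off (horizontal distance between red_cup and arrow_spot below 0.012 m and value of joint brake below 0.5 rad and velocity of joint carousel between -0.08 and 0.08 rad/s), for 0.3 s.
2. the brake lever is home (above 0.82 rad) (value of joint brake above 0.82 rad), for 0.2 s.
At the end, for the whole second after the job is handed in: The red cup's centre is within 12 mm (horizontally) of the spot in front of the arrow, the carousel is at rest and seated on its spindle, the brake lever stands above 0.82 rad (home is 0.9), and each bystander is within 30 mm of its start (horizontal distance between red_cup and arrow_spot below 0.012 m and value of joint brake above 0.82 rad and value of joint carousel_lift below 0.004 m and velocity of joint carousel between -0.08 and 0.08 rad/s and distance of each of bottle, jar, lens_ring from where it was at the start of the episode below 0.03 m); the robot touches nothing.
It fails at once if the turntable is lifted off its spindle by more than 8 mm (value of joint carousel_lift above 0.008 m).
It fails at once if the brake is set (above 0.65 rad) while the red cup is more than 20 mm from its spot (value of joint brake above 0.65 rad and horizontal distance between red_cup and arrow_spot above 0.02 m).
It fails at once if the bottle, jar or lens ring is moved or lifted by more than 30 mm (distance of any of bottle, jar, lens_ring from where it was at the start of the episode above 0.03 m).
It also fails if it takes over 64 s, if anything falls off the work surface, if the arm or the gripper's body presses on something with over 40 N, if the wrist force passes 120 N, or if a joint passes its speed limit or range.

ROBOT

A 6-joint arm with a two-finger parallel gripper is mounted at the origin on the work surface. World frame = base frame: x ahead of the robot, y to its left, z up, the work surface at z = 0. Lengths are in m, angles in degrees, forces in N, time in s.
With the tool pointing down it reaches from about 0.325 to 0.85 m from the base axis. Payload 15.5 kg.
Tool frame: the origin (TCP) lies at the very end of the fingers, on their centre line; the grasp point (between the pads) lies arm.grip_depth behind it (arm.grip_depth is the distance from the TCP to the grasp point, in m); z points along the fingers, y is the line along which they close (so a half turn about z gives the same grasp; the last joint's range is limited). The gripper opens to 91 mm and grips with 3 to 60 N. Pads are 32 mm wide; open, the fingers measure 118 mm over their backs; the gripper's body (76 mm by 178 mm) begins 60 mm behind the grasp point.
Start: joints at [-69.185, 28.281, 77.091, -0, 74.628, -5.472], TCP at [0.277, -0.56, 0.214] pointing down, gripper open.
Joint ranges: [-166.48, 166.48], [-47.26, 123.95], [12.59, 153.08], [-70.14, 250.14], [6.76, 159.57], [-176.63, 176.63]. Speed limits (degrees/s): [108.29, 108.29, 147.25, 172.46, 172.46, 172.46].

INTERFACE

Orientations are given as a 3x3 rotation matrix whose columns are the frame's x, y, z axes.
In Python, from rig import arm gives the robot as it stands. Calls block until the motion is done:
- arm.move_to(position, orientation): joint-space move of the TCP to a pose.
- arm.move_l(position, orientation=None, feed=0.15): straight line of the TCP; orientation=None keeps the orientation; feed is the mean speed in m/s.
- arm.move_joints(angles): joint-space move.
- arm.grip(opening): finger opening in m; the grip force is fixed at half the most; returns when the fingers have stopped.
- arm.sleep(seconds).
- arm.solve_ik(position, orientation): joint angles nearest the present ones, or None.
- arm.snapshot(name): name is "side" or "top"; returns the picture (384x512x3 uint8, red, green, blue); there is no depth.
- arm.get_calibration(name): a dict with "intrinsics" (3x3 intrinsics, pixels), "cam_to_world" (4x4, takes a point from camera to world coordinates). Camera axes: x right, y down, z forward; pixel columns grow to the right and rows downward; lengths in m; the calibration is good to about 2 mm. A picture is of the moment at which its call begins. get_calibration takes no time and is no camera call.
A pose or a line that the arm cannot do raises arm.Unreachable and nothing moves.
- arm.sign_off(): hands the job in; it is judged then, once.
Readings, each from a call of its own:
- arm.current_t(): time.
- arm.current_joint_positions(): joint angles.
- arm.current_dq(): joint speeds.
- arm.current_tau(): joint torques, N m.
- arm.current_ee_pos(): TCP position.
- arm.current_tool_rot(): TCP orientation.
- arm.current_force(): force on the tool from outside, world axes, zero at the start.
- arm.current_torque(): the same for the moment, N m.
- arm.current_width(): finger opening in m.
- arm.current_grasp_force(): force on a finger pad.
Only numpy, scipy, OpenCV 4.12 (cv2) and the standard library are available. Lean on these libraries where they do the work, as an engineer would, in place of code of your own. Each camera call takes 0.05 s, during which the arm holds its last target. There are 200 camera calls.

## Working session

There is one attempt and no reset: what is moved stays moved. The work goes in short steps, each a Python script; the robot and the scene stay as the last script left them, time stands still between calls to the robot, and variables do not carry over. Pictures are saved under pics/ and viewed, at most 10 in all, crops included, and the job is handed in when it is done.

```bash
ls; mkdir -p pics
python3 - <<'E'
from rig import arm
import cv2,numpy as np
for n in("side","top"):
    im=arm.snapshot(n); cv2.imwrite(f"pics/{n}0.png",im[:,:,::-1]); c=arm.get_calibration(n)
    print(n,np.round(c["intrinsics"],1).tolist(),np.round(c["cam_to_world"],3).tolist())
print(arm.grip_depth,arm.current_tool_rot().round(2).tolist(),arm.current_width())
E
```

```text
pics
side [[495.4, 0.0, 253.8], [0.0, 495.4, 194.6], [0.0, 0.0, 1.0]] [[-0.908, -0.282, 0.309, 0.246], [-0.418, 0.628, -0.657, 0.7], [-0.009, -0.726, -0.688, 0.833], [0.0, 0.0, 0.0, 1.0]]
top [[356.2, 0.0, 255.5], [0.0, 356.2, 191.3], [0.0, 0.0, 1.0]] [[-0.02, -0.997, 0.069, 0.562], [-1.0, 0.019, -0.016, -0.013], [0.014, -0.069, -0.998, 0.939], [0.0, 0.0, 0.0, 1.0]]
0.0188 [[0.9, 0.44, -0.0], [0.44, -0.9, 0.0], [0.0, -0.0, -1.0]] 0.09112468114615091
```

View pics/top0.png

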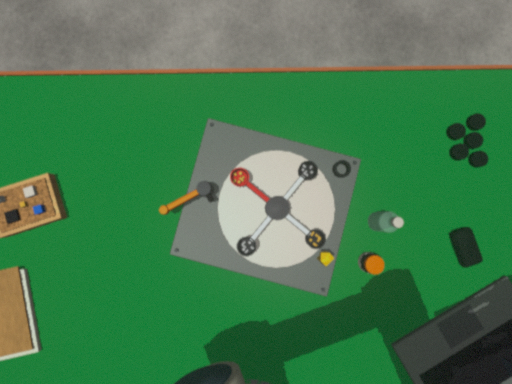

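View pics/side0.png

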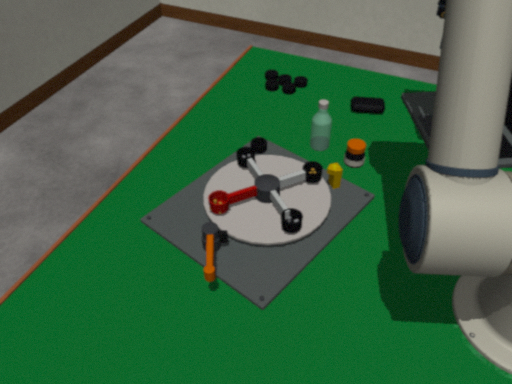

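The top view shows the hub at about (277,208), the red cup at (240,177) and the yellow arrow at (327,259), so the cup is nearly opposite the arrow. The brake pivot is at (205,189) with its knob at (164,210), and the jar, bottle and ring are to the right. The side view agrees. Next I'll measure these with masks and cast rays.

```bash
cat > h.py <<'E'
from rig import arm
import cv2,numpy as np
def ray(n,uv,z):
    c=arm.get_calibration(n);T=np.array(c["cam_to_world"]);d=T[:3,:3]@np.linalg.solve(np.array(c["intrinsics"]),[uv[0],uv[1],1.])
    return (T[:3,3]+d*(z-T[2,3])/d[2])[:2]
def blob(m):
    n,l,s,c=cv2.connectedComponentsWithStats(m.astype(np.uint8));i=1+s[1:,4].argmax();return l==i,c[i],s[i,4]
def hsv(im): return [a.astype(int) for a in cv2.split(cv2.cvtColor(im,cv2.COLOR_RGB2HSV))]
def measure(im=None):
    im=arm.snapshot("top") if im is None else im
    h,s,v=hsv(im);V,U=np.mgrid[:384,:512];r={}
    disc,_,a=blob((s<60)&(v>140)&(U>190)&(U<360)&(V>120)&(V<290))
    pts=cv2.convexHull(np.argwhere(disc)[:,::-1].astype(np.int32));e=cv2.fitEllipse(pts)
    r["axis_disc"]=ray("top",e[0],.032)
    hub,c,_=blob((v<110)&(np.hypot(U-e[0][0],V-e[0][1])<20)&(s<90));r["axis_hub"]=ray("top",c,.076);r["hubpx"]=c
    red,c,_=blob(((h<6)|(h>172))&(s>150)&(v>70)&(U<400))
    # spoke+cup: cup = pixels > 90 mm from axis
    P=np.array([ray("top",(u,w),.07) for w,u in np.argwhere(red)]);ax=r["axis_hub"]
    d=np.hypot(*(P-ax).T);sp=P[(d>40)&(d<92)].mean(0)-ax;cu=P[d>96].mean(0)-ax
    r["red_ang"]=np.degrees([np.arctan2(*sp[::-1]),np.arctan2(*cu[::-1])]);r["red_r"]=np.hypot(*cu)
    y,c,a=blob((h>22)&(h<34)&(s>150)&(v>120)&(np.hypot(U-e[0][0],V-e[0][1])>60)&(np.hypot(U-e[0][0],V-e[0][1])<90))
    r["arrow"]=ray("top",c,.068);q=r["arrow"]-ax;r["arrow_ang"]=np.degrees(np.arctan2(q[1],q[0]));r["arrow_r"]=np.hypot(*q)
    o,c,_=blob((h>7)&(h<21)&(s>170)&(v>120)&(U<260)&(U>100)&(V>150)&(V<300))
    P=np.array([ray("top",(u,w),.072) for w,u in np.argwhere(o)]);m=P.mean(0);w=np.linalg.svd(P-m,full_matrices=False)[2][0]
    t=(P-m)@w;r["lever_ends"]=np.array([m+w*t.min(),m+w*t.max()]);r["lever_px"]=c
    return r
E
python3 - <<'E'
from h import *
for k,v in measure().items(): print(k,np.round(v,3).tolist())
E
```

```text
axis_disc [0.579, -0.077]
axis_hub [0.581, -0.078]
hubpx [277.197, 207.464]
red_ang [nan, nan]
red_r nan
arrow [0.457, -0.193]
arrow_ang -136.995
arrow_r 0.169
lever_ends [[0.623, 0.118], [0.578, 0.206]]
lever_px [177.511, 202.079]h.py:19: RuntimeWarning: Mean of empty slice.
  d=np.hypot(*(P-ax).T);sp=P[(d>40)&(d<92)].mean(0)-ax;cu=P[d>96].mean(0)-ax
  ret = um.true_divide(
```

```bash
sed -i 's/&(v>70)&(U<400))/\&(v>70)\&(np.hypot(U-e[0][0],V-e[0][1])<62))/' h.py
python3 - <<'E'
from h import *
r=measure()
for k in("red_ang","red_r"): print(k,np.round(r[k],3).tolist())
im=arm.snapshot("top");h,s,v=hsv(im);V,U=np.mgrid[:384,:512]
o,c,_=blob((v<75)&(np.hypot(U-205,V-189)<14)&(s<110)); print(c); p=ray("top",c,.072);print("pivot",p,np.linalg.norm(p-r["axis_hub"]))
# corners of the plate
g,_,_=blob((s<70)&(v>50)&(v<140)&(U>160)&(U<370)&(V>110)&(V<300)); R=cv2.minAreaRect(np.argwhere(g)[:,::-1].astype(np.int32)); print("plate",R, ray("top",R[0],.012))
B=cv2.boxPoints(R);B=np.array([ray("top",b,.012) for b in B]);print(B.round(3).tolist())
E
```

```text
red_ang [nan, nan]
red_r nan
[210.6407767  192.61165049]
pivot [0.62062704 0.08322761] 0.16579891169345393
plate ((266.1241760253906, 206.6103515625), (162.18630981445312, 141.20272827148438), 15.068489074707031) [ 0.58539551 -0.05381853]
[[0.469, 0.197], [0.824, 0.099], [0.704, -0.311], [0.354, -0.202]]h.py:19: RuntimeWarning: Mean of empty slice.
  d=np.hypot(*(P-ax).T);sp=P[(d>40)&(d<92)].mean(0)-ax;cu=P[d>96].mean(0)-ax
  ret = um.true_divide(
```

Run:
```python
import cv2
a=cv2.imread("pics/top0.png")[110:310,140:420];cv2.imwrite("pics/crop0.png",cv2.resize(a,None,fx=2.8,fy=2.8,interpolation=cv2.INTER_CUBIC))
```

```text
(no output)
```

View pics/crop0.png

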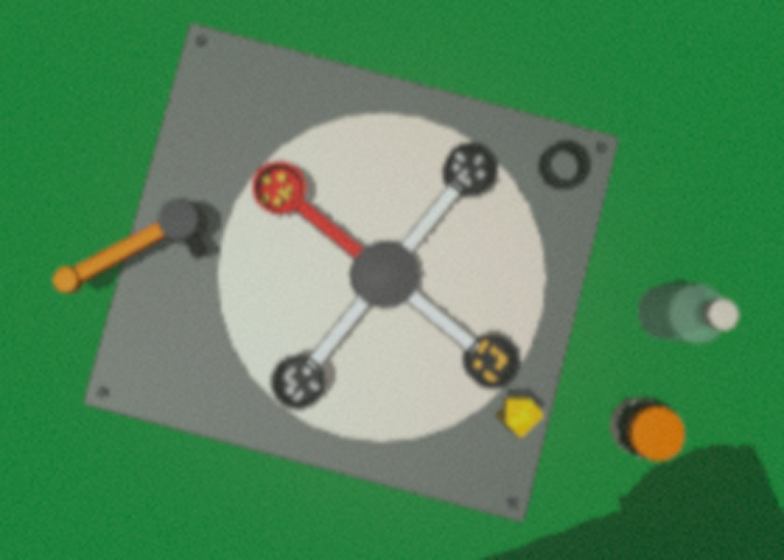

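The crop gives the pivot at about (204.3,188.2) in full-image pixels, the red cup at (240,176.8) and the arrow at (326,257.5). I'll fix the red mask and check that the planned motion is reachable.

```bash
grep -n "red,c" h.py
cat >> h.py <<'E'
def rot(a): # tool x along horizontal angle a (deg), z down
    a=np.radians(a);return np.array([[np.cos(a),np.sin(a),0],[np.sin(a),-np.cos(a),0],[0,0,-1.]])
AX=np.array([.580,-.078])
def pol(c,r,a,z): a=np.radians(a);return np.array([c[0]+r*np.cos(a),c[1]+r*np.sin(a),z])
E
python3 - <<'E'
from h import *
im=arm.snapshot("top");h,s,v=hsv(im)
print([(x,y,h[y,x],s[y,x],v[y,x]) for x,y in((237,182),(256,191),(262,195))])
for n,uv,z in(("cup",(240,176.8),.072),("pivot",(204.3,188.2),.074),("arrow",(326,257.5),.07),("knob",(163.5,210),.074)):
    p=ray("top",uv,z);q=p-AX;print(n,p.round(3),np.hypot(*q).round(3),np.degrees(np.arctan2(q[1],q[0])).round(1))
for off in(0,180):
  print(off,[(a,None if (j:=arm.solve_ik(pol(AX,.063,a,.045),rot(a+off))) is None else round(j[5])) for a in range(-180,180,30)])
E
```

```text
16:    red,c,_=blob(((h<6)|(h>172))&(s>150)&(v>70)&(np.hypot(U-e[0][0],V-e[0][1])<62))
[(237, 182, np.int64(10), np.int64(170), np.int64(183)), (256, 191, np.int64(1), np.int64(176), np.int64(194)), (262, 195, np.int64(2), np.int64(178), np.int64(192))]
cup [0.658 0.011] 0.118 48.8
pivot [0.632 0.098] 0.184 73.7
arrow [ 0.458 -0.193] 0.168 -136.6
knob [0.581 0.197] 0.275 89.9
0 [(-180, -105), (-150, -138), (-120, -170), (-90, 161), (-60, 132), (-30, 105), (0, 78), (30, 50), (60, 22), (90, -7), (120, -39), (150, -72)]
180 [(-180, 75), (-150, 42), (-120, 10), (-90, -19), (-60, -48), (-30, -75), (0, -102), (30, -130), (60, -158), (90, 173), (120, 141), (150, 108)]
```

```bash
sed -i 's/red,c,_=blob(((h<6)/red,c,_=blob(((h<5)/; s/(s>150)&(v>70)&(np.hypot/(s>130)\&(v>70)\&(np.hypot/' h.py
cat >> h.py <<'E'
R=.063
def fp(th,d,z=.045): # finger on clockwise side of spoke at th, centre d from the spoke's centre line
    t=np.radians(th);return np.array([*(AX+R*np.array([np.cos(t),np.sin(t)])-d*np.array([-np.sin(t),np.cos(t)])),z])
def redang():
    im=arm.snapshot("top");h,s,v=hsv(im);V,U=np.mgrid[:384,:512]
    P=np.array([ray("top",(u,w),.07) for w,u in np.argwhere(((h<6)|(h>172))&(s>130)&(v>70)&(np.hypot(U-277,V-208)<62))])-AX
    d=np.hypot(*P.T);m=P[(d>35)&(d<92)];c=P[(d>92)&(d<150)]
    return [(len(x),np.degrees(np.arctan2(*x.mean(0)[::-1])).round(1)) for x in(m,c) if len(x)],im
E
cat > push.py <<'E'
from h import *
print(redang()[0])
arm.grip(0);print(arm.current_width())
th=-41.5
arm.move_to(fp(th,.042,.2),rot(th));arm.move_l(fp(th,.042,.045),rot(th),feed=.12)
print("down",arm.current_t(),arm.current_force().round(2))
arm.move_l(fp(th,.021),rot(th),feed=.04)
for i in range(16):
    th+=10; arm.move_l(fp(th,.0195),rot(th),feed=.05)
    if i%5==0: print(th,arm.current_force().round(1),arm.current_ee_pos().round(3),arm.current_t())
th+=8; arm.move_l(fp(th,.0195),rot(th),feed=.03)
arm.move_l(fp(th,.04),rot(th),feed=.08); arm.move_l(fp(th,.04,.2),rot(th),feed=.2)
print(th,arm.current_t()); a,im=redang(); print(a); cv2.imwrite("pics/top1.png",im[:,:,::-1])
E
python3 push.py
```

```text
[]
0.00023810095001937267
down 5.0417 [0.16 0.26 0.78]
-31.5 [ 0.3 -0.5 -0.1] [ 0.623 -0.128  0.045] 6.125
18.5 [-0.3  0.3 -0.1] [ 0.646 -0.077  0.045] 8.0417
68.5 [0.2 1.2 0.9] [ 0.621 -0.027  0.045] 9.9583
118.5 [-0.4 -0.9  0.2] [ 0.568 -0.013  0.045] 11.875
126.5 13.6667
[]
```

View pics/top1.png

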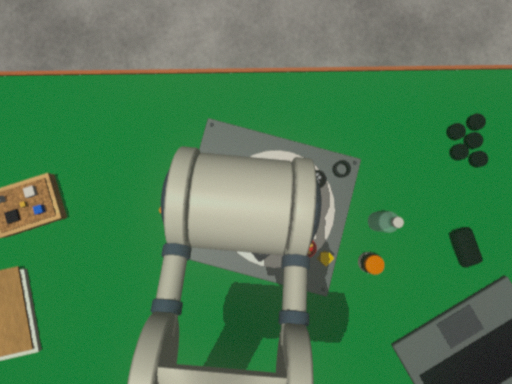

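The forearm hides most of the carousel. A bit of red shows at about (311,248), close to the arrow at (327,259). My radius thresholds were in mm instead of m, so I'll fix that, swing the arm over towards the brake and look again.

```bash
sed -i 's/(d>35)&(d<92)/(d>.035)\&(d<.092)/; s/(d>92)&(d<150)/(d>.092)\&(d<.150)/;s/(d>40)&(d<92)/(d>.04)\&(d<.092)/;s/d>96/d>.096/' h.py
python3 - <<'E'
from h import *
arm.move_to(np.array([.50,.36,.2]),rot(180))
r,im=redang();print(r,arm.current_t());cv2.imwrite("pics/top2.png",cv2.resize(im[110:310,140:420,::-1],None,fx=2.8,fy=2.8,interpolation=cv2.INTER_CUBIC))
m=measure(im);print({k:np.round(v,3).tolist() for k,v in m.items()})
print(measure(cv2.imread("pics/top0.png")[:,:,::-1].copy())["red_ang"])
E
```

```text
[(97, np.float64(-144.6)), (153, np.float64(-144.3))] 15.15
{'axis_disc': [0.579, -0.077], 'axis_hub': [0.581, -0.078], 'hubpx': [277.341, 207.592], 'red_ang': [-145.156, -144.507], 'red_r': 0.119, 'arrow': [0.457, -0.193], 'arrow_ang': -137.007, 'arrow_r': 0.169, 'lever_ends': [[0.623, 0.117], [0.578, 0.206]], 'lever_px': [178.565, 201.43]}
[49.54875653 48.07791927]
```

View pics/top2.png

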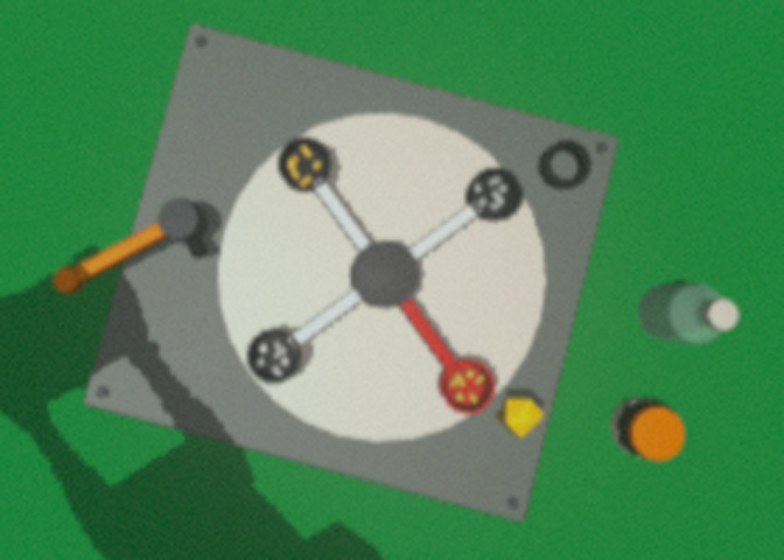

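The red spoke is now at -144.6° and the arrow is at -137°, with everything else unmoved. One last push of 7.5° should line it up. The fingertip command runs about 1° ahead of the spoke.

Run:
```python
from h import *
th=126.
arm.move_to(fp(th,.042,.2),rot(th));arm.move_l(fp(th,.042),rot(th),feed=.12);arm.move_l(fp(th,.021),rot(th),feed=.04)
for th in(129.,132.,134.): arm.move_l(fp(th,.0195),rot(th),feed=.03)
arm.sleep(.3)
arm.move_l(fp(th,.04),rot(th),feed=.08); arm.move_l(fp(th,.04,.2),rot(th),feed=.2)
arm.move_to(np.array([.50,.36,.2]),rot(180))
r,im=redang();m=measure(im);print(r,m["red_ang"],m["arrow_ang"],arm.current_t())
# brake geometry
PV=np.array([.632,.098])
for a in(110,120,150,172):
  for o in(0,180):
    j=arm.solve_ik(pol(PV,.09,a,.05),rot(a+o));print(a,o,None if j is None else np.round(j[5]))
```

```text
[(97, np.float64(-138.1)), (160, np.float64(-137.9))] [-138.76923534 -138.48812677] -137.09990065623455 22.55
110 0 -9.0
110 180 171.0
120 0 -19.0
120 180 161.0
150 0 -52.0
150 180 128.0
172 0 -77.0
172 180 103.0
```

The cup is within about 1° (2 mm) of the arrow line. Next is the brake. The plate edges put the base y axis at 73.8°, so home for the lever is 163.8°.

Run:
```python
from h import *
f=np.radians(73.8);PV=AX+.187*np.array([np.cos(f),np.sin(f)])
def bp(th,d,z=.045):
    t=np.radians(th);return np.array([*(PV+.08*np.array([np.cos(t),np.sin(t)])-d*np.array([-np.sin(t),np.cos(t)])),z])
th=116.
arm.move_to(bp(th,.045,.2),rot(th));arm.move_l(bp(th,.045),rot(th),feed=.12);arm.move_l(bp(th,.022),rot(th),feed=.05)
for th in list(np.arange(122.,161,6))+list(np.arange(160.,168,1)):
    arm.move_l(bp(th,.0195),rot(th),feed=.04 if th<159 else .02)
    F=np.linalg.norm(arm.current_force()[:2]);print(th,F.round(1),end="; ")
    if th>=160 and F>8: break
arm.sleep(.2);arm.move_l(bp(th,.045),rot(th),feed=.08);arm.move_l(bp(th,.045,.2),rot(th),feed=.2)
arm.move_to(np.array([.50,.36,.2]),rot(180))
r,im=redang();m=measure(im);e=m["lever_ends"];q=e[1]-e[0]
print(r,m["arrow_ang"],"lever",e.round(3).tolist(),np.degrees(np.arctan2(q[1],q[0])),arm.current_t())
cv2.imwrite("pics/top3.png",cv2.resize(im[110:310,140:420,::-1],None,fx=2.8,fy=2.8,interpolation=cv2.INTER_CUBIC))
```

```text
122.0 1.6; 128.0 0.5; 134.0 1.1; 140.0 0.5; 146.0 0.8; 152.0 0.8; 158.0 0.7; 160.0 0.1; 161.0 0.9; 162.0 0.8; 163.0 0.9; 164.0 0.6; 165.0 0.3; 166.0 4.1; 167.0 16.7; [(96, np.float64(-138.1)), (160, np.float64(-137.9))] -137.0457402899112 lever [[0.614, 0.105], [0.518, 0.134]] 163.06810693938453 32.6167
```

View pics/top3.png

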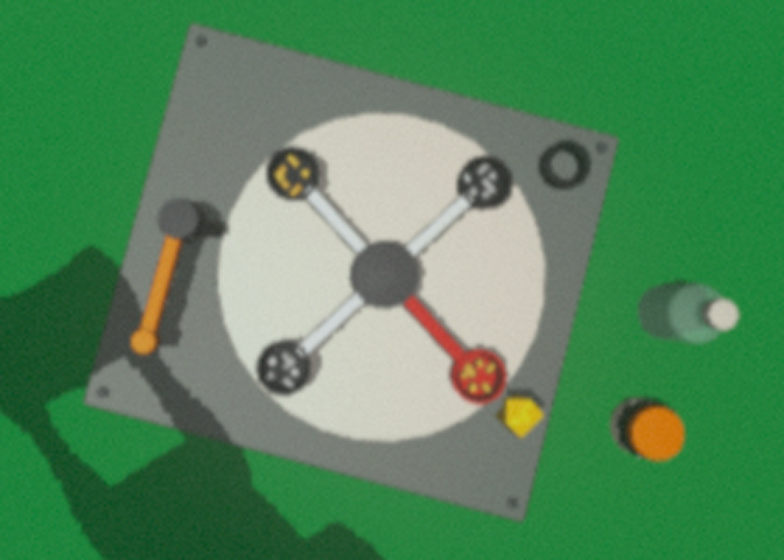

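The lever met its stop (16.7 N) and lies along the plate at 163°, its home angle. The red cup at crop (478,374) is in line with the arrow at (522,414), about 2–3 mm off. The bottle, jar and ring haven't moved, and the arm is clear.

```bash
python3 -c "
from rig import arm
print(arm.sign_off())"
```

```text
the job is handed in; nothing more can be done
None
```

I handed the job in at about 33 s of the 64 s: the red cup stands about 2–3 mm from the arrow spot, the brake lever was pushed onto its stop, and the bottle, jar and lens ring look unmoved in the last picture; sign-off returned no verdict.

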